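# Check in three sample vials

### The arm

A 6-joint arm with a two-finger parallel gripper is mounted at the origin on a cart in front of the work surface, level with it; the furniture and walls round the work are solid. World frame = base frame: x ahead of the robot, y to its left, z up, the work surface at z = 0. Lengths are in mm, angles in rad, forces in N, time in s.
With the tool pointing down it reaches from about 275 to 750 mm from the base axis. Payload 10.2 kg.
Tool frame: the origin (TCP) lies on the front face of the gripper's body, between the roots of the fingers; the fingertips stand 73 mm ahead of it and the grasp point (between the pads) lies 54 mm ahead of it; z points along the fingers, y is the line along which they close (so a half turn about z gives the same grasp; the last joint's range is limited). The gripper opens to 85 mm and grips with 20 to 120 N. Pads are 22 mm wide; open, the fingers measure 114 mm over their backs; the gripper's body (76 mm by 85 mm) begins 54 mm behind the grasp point. The pads swing forward as they close: fully open they stand 13 mm farther back than shut.
Start: joints at [0.896, 0.313, 1.498, -0, 1.331, -0.223], TCP at [229.221, 472.324, 303.894] pointing down, gripper open.
Joint ranges: [-2.94, 2.94], [-0.97, 2.17], [0.19, 2.56], [-1.23, 4.37], [0.02, 3.11], [-2.88, 2.88]. Speed limits (rad/s): [2.39, 2.39, 3.01, 3.14, 3.14, 3.14].

### API

Orientations are given as a unit quaternion [w, x, y, z].
In Python, from rig import * gives the robot as it stands.
- The arm moves only by the tool step_arm, never from a script. Its argument "plan" is a list of rows, each an object with "offset": the shift along the tool's x, y, z in cm, a list of three; "rot": the turn, a rotation vector about the tool's x, y, z in degrees, a list of three; "gripper": the finger opening in cm, from 0 to 8.54. In form: [{"offset": [x, y, z], "rot": [wx, wy, wz], "gripper": gripper}, ...]. A call has 1 to 12 rows; each row is the pose to reach, as a shift and turn from the pose commanded when the call began, along the tool's axes at that moment; what a row does not reach only later rows make up. A row lasts 1/10 s, in which the tool goes at most 50 mm and 8.59 degrees, less where a joint would pass 70% of its speed; a pose out of reach is approached as far as the arm can. A call with a gripper value outside its range is refused whole. The fingers move at their own pace and stop on an object; "squeeze" is the grip in N (left out, the last holds). Time passes only in rows, so rows that repeat a pose let the fingers close. It gives the time, the measured TCP pose, the force, the opening and the grip force at its end, in the units of the state.
- sense(): the state, without advancing time (a new reading comes with each control period).
- capture(name): name is "scene" or "top"; returns a dict with "color" (384x512x3 uint8, red, green, blue), "depth" (384x512 float32, mm along the optical axis (not along the pixel's ray), 0 where there is no reading), "vertical_fov" (degrees; the focal length in pixels is half the picture's height over the tangent of half this angle, whatever the lens; pixels are square), "cx", "cy" (the principal point, pixels), "rvec" (rotation vector, rad) and "tvec" (3), from world to camera coordinates, as OpenCV has them. Camera axes: x right, y down, z forward; pixel columns grow to the right and rows downward; lengths in mm; the calibration is good to about 2 mm. A picture is of the moment at which its call begins.
- finish_job(): hands the job in; it is judged then, once.
The state is a dict: "time_s": time; "joints": joint angles; "dq": joint speeds; "tau": joint torques, N m; "eef_pos": TCP position; "ee_rot": TCP orientation; "force": force on the tool from outside, world axes, zero at the start; "wrist_torque": the same for the moment, N m; "grip_width": opening from 0.0 (shut) to 1.0 (fully open); "grip_force": force on a finger pad.
Only numpy, scipy, OpenCV 4.12 (cv2) and the standard library are available. Lean on these libraries where they do the work, as an engineer would, in place of code of your own. Each camera call takes 0.05 s, during which the arm holds its last target. There are 200 camera calls.

### The job

Check in the three samples in the rack: with the fingertips, press lightly straight down on the red cap, then the yellow cap, then the blue cap, each until its vial has sunk to the stop, where it stays. Leave the white-capped vial up, lift none of the vials, and do not disturb the flask and the beaker standing beside the rack.

Things in the scene. Friction and masses are not known exactly. Their poses are not given: they have to be found in the camera images.
- rack: fixed white block, a sample rack, 62 x 236 mm, 44 mm high; origin: centre of its underside on the table; four 27 mm wells in a row along its y, at y = -90, -30, +30, +90 mm, x = 0. Vials are loose in them (2 mm play) on stiff seats: a seat slides down under about 4 N, 10 mm to its stop, and stays where pushed; its pad gives a further 4 mm per 16 N and springs back. Over 35 N is too hard
- vial_red: glass sample vial with a red cap, upright in one of the rack's wells (which one varies); to be pressed; cap 25 mm diameter, 58 mm tall in all; origin: centre of its underside, z up its axis; the flat cap top is 58 mm above the origin. At the start the origin is 22 mm above the table, cap top at 80 mm; checked in, 10 mm lower
- vial_yellow: glass sample vial with a yellow cap, upright in one of the rack's wells (which one varies); to be pressed; cap 25 mm diameter, 58 mm tall in all; origin: centre of its underside, z up its axis; the flat cap top is 58 mm above the origin. At the start the origin is 22 mm above the table, cap top at 80 mm; checked in, 10 mm lower
- vial_blue: glass sample vial with a blue cap, upright in one of the rack's wells (which one varies); to be pressed; cap 25 mm diameter, 58 mm tall in all; origin: centre of its underside, z up its axis; the flat cap top is 58 mm above the origin. At the start the origin is 22 mm above the table, cap top at 80 mm; checked in, 10 mm lower
- vial_white: glass sample vial with a white cap, upright in one of the rack's wells (which one varies); a bystander, to stay up; cap 25 mm diameter, 58 mm tall in all; origin: centre of its underside, z up its axis; the flat cap top is 58 mm above the origin. At the start the origin is 22 mm above the table, cap top at 80 mm; checked in, 10 mm lower
- flask: small empty round glass flask, 60 mm diameter, 77 mm tall, loose on the table past one end of the rack; bystander; origin at the centre of its underside
- beaker: small empty glass beaker, 46 mm diameter, 58 mm tall, loose on the table past the other end of the rack; bystander; origin at the centre of its underside
Mind the look-alikes: they are no part of the job. What is shaped like the vial_red but turquoise is not meant.

How it is judged:
By the outcome, as a careful person would: the job done as asked, in the order asked, and still so for the second after the job is handed in, with the robot touching nothing.
It also fails if it takes over 48 s, if anything falls off the work surface, if the arm or the gripper's body presses on something with over 40 N, if the wrist force passes 120 N, or if a joint passes its speed limit or range.

## Working session

There is one attempt and no reset: what is moved stays moved. The work goes in short steps, Python scripts to look and compute and a tool call to move; the robot and the scene stay as the last step left them, time stands still between calls to the robot, and variables do not carry over. Pictures are saved under pics/ and viewed, at most 10 in all, crops included, and the job is handed in when it is done.

Besides the shell and the picture viewer there is one more tool, called after "Emit:" as a command line: name --argument value ..., lists and objects as JSON in quotes. step_arm: Moves the arm, as the interface text tells. Its arguments: {"type":"object","properties":{"plan":{"type":"array"},"squeeze":{"type":"number"}},"required":["plan"]}

```bash
mkdir -p pics; cat > h.py <<'E'
from rig import *
import numpy as np, cv2
def ray(c,u,v,z):
    f=c["color"].shape[0]/2/np.tan(np.radians(c["vertical_fov"])/2)
    R=cv2.Rodrigues(np.array(c["rvec"],float))[0]; t=np.array(c["tvec"],float).ravel()
    o=-R.T@t; d=R.T@np.array([(u-c["cx"])/f,(v-c["cy"])/f,1])
    return o+d*(z-o[2])/d[2]
E
python3 - <<'E'
from h import *
import pickle
for n in("scene","top"):
    c=capture(n); pickle.dump(c,open(n+".pkl","wb"))
    cv2.imwrite(f"pics/{n}0.png",c["color"][:,:,::-1])
    R=cv2.Rodrigues(np.array(c["rvec"],float))[0]; print(n,-R.T@np.array(c["tvec"]).ravel(),c["vertical_fov"],c["cx"],c["cy"])
print(sense())
E
```

```text
scene [ -75.62952132 -141.32086334  540.58112183] 52.77132305249273 260.3061088815971 192.00573245943275
top [371.09210397 196.09805532 896.75239906] 56.01982115941382 253.41120155602584 193.0731903426192
{'time_s': 0.1, 'joints': array([ 8.95561062e-01,  3.13400469e-01,  1.49833135e+00,  1.03219692e-05,
        1.33099677e+00, -2.23406077e-01]), 'dq': array([ 2.90332007e-04, -2.38568113e-03, -3.36856154e-05, -2.25821928e-04,
       -1.52304520e-03,  2.21659062e-05]), 'tau': array([ 1.14821421e-03, -4.12908590e+01, -2.60140514e+01, -2.32979910e-04,
        3.10493415e-03,  1.07392009e-05]), 'eef_pos': array([229.14570578, 472.20087804, 303.40017339]), 'ee_rot': array([-2.51213956e-04,  2.23998971e-01,  9.74589215e-01, -5.09415323e-04]), 'force': array([ 6.98961202e-01, -4.55149972e-04, -4.20226401e-01]), 'wrist_torque': array([-0.03873714,  0.00738765,  0.01395808]), 'grip_force': 0.0, 'grip_width': 1.0025986903572286}
```

View pics/top0.png

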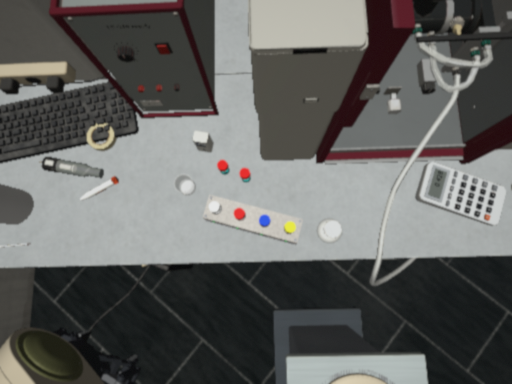

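View pics/scene0.png

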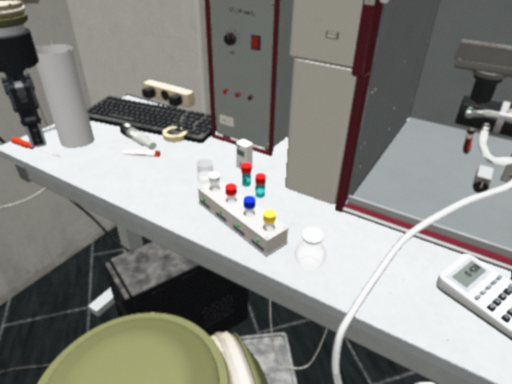

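Top view: the rack holds the white (214,207), red (240,214), blue (265,221) and yellow (290,228) caps. The beaker is at (185,186) and the flask at (330,231). Red-cap candidates are (240,214) in the rack, and (223,166) and (245,174) loose on the table with turquoise bodies. The one in the rack fits the description. Next I'll measure and confirm with a crop.

```bash
python3 - <<'E'
from h import *
import pickle
P={"top":dict(white=(214,207),red=(240,214),blue=(265,221),yellow=(290,228)),
   "scene":dict(white=(214,178),red=(231,187),blue=(249,201),yellow=(269,214))}
rng=dict(red=[((0,120,90),(8,255,255)),((172,120,90),(180,255,255))],blue=[((110,120,80),(130,255,255))],yellow=[((22,120,90),(36,255,255))])
Q={}
for n in P:
    c=pickle.load(open(n+".pkl","rb")); hsv=cv2.cvtColor(c["color"],cv2.COLOR_RGB2HSV)
    for k in rng:
        m=sum(cv2.inRange(hsv,a,b) for a,b in rng[k])
        N,l,s,ce=cv2.connectedComponentsWithStats(m)
        i=min(range(1,N),key=lambda i:np.hypot(*(ce[i]-P[n][k])))
        u,v=ce[i]; d=c["depth"][int(round(v)),int(round(u))]
        print(n,k,ce[i].round(1),s[i],ray(c,u,v,80 if n=="top" else 76).round(1),d)
    if n=="top":
        for k,u,v,z in[("white",214.5,207.5,80),("beaker",185,186,30),("flask",330,231,40),("loose1",223,166,58),("loose2",245,174,58)]: print(k,ray(c,u,v,z).round(1))
        for u,v in[(208,197),(301,219),(296,243),(204,217)]: print("corner",ray(c,u,v,44).round(1))
    x,y=(180,140) if n=="top" else (180,145)
    im=c["color"][y:y+115,x:x+170,::-1]; cv2.imwrite(f"pics/{n}_crop.png",cv2.resize(im,None,fx=4.6,fy=4.6,interpolation=cv2.INTER_CUBIC))
E
```

```text
top red [238.9 213.3] [234 208  11  12  94] [477.2 257.1  80. ] 822.8029
top blue [264.1 220.1] [259 215  11  11  92] [460.1 200.1  80. ] 819.7306
top yellow [289.5 227. ] [285 222  10  11  94] [442.9 143.4  80. ] 815.44653
white [492.2 313.1  80. ]
beaker [555.4 393.3  30. ]
flask [434.5  46.3  40. ]
loose1 [595.7 295.3  58. ]
loose2 [574.2 242.7  58. ]
corner [523.6 333.9  44. ]
corner [464.2 113.2  44. ]
corner [408.4 127.5  44. ]
corner [475.4 343.5  44. ]
scene red [230.5 189.3] [226 184  10  12 106] [471.4 254.4  76. ] 814.1787
scene blue [248.9 201.7] [244 196  11  13 118] [455.7 198.1  76. ] 773.7231
scene yellow [269.  216.3] [264 210  11  13 124] [437.2 140.   76. ] 740.3897
```

View pics/top_crop.png

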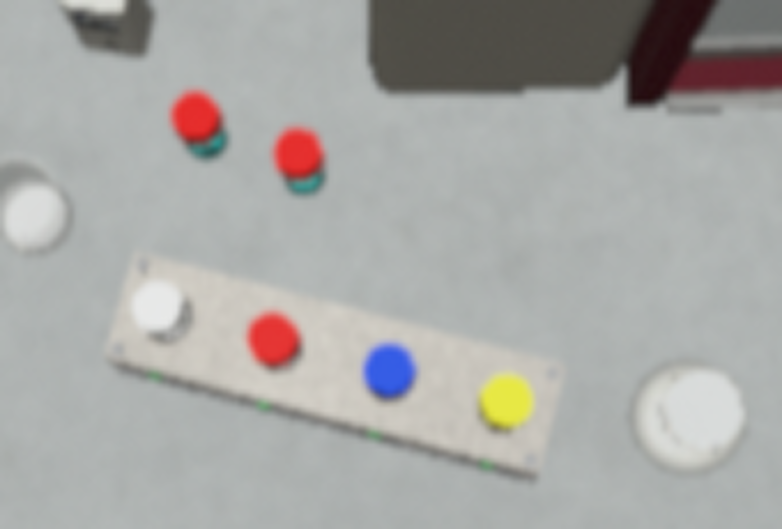

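View pics/scene_crop.png

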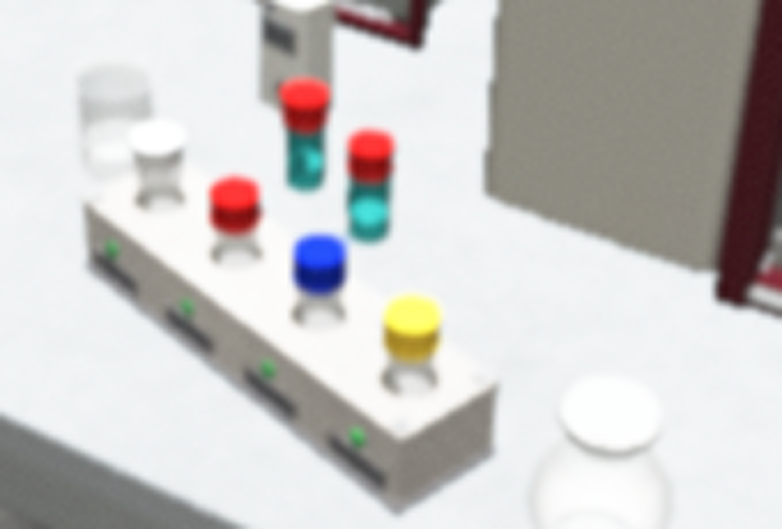

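The crops confirm it: in the rack, clear glass vials carry the white, red, blue and yellow caps, and the red-capped turquoise vials stand loose behind it. I'll shut the gripper and move above the red cap.

Emit:
step_arm --plan '[{"offset": [-4, -1.1, 0.5], "rot": [0, 0, 0], "gripper": 0}, {"offset": [-8, -2.2, 1.5], "rot": [0, 0, 0], "gripper": 0}, {"offset": [-12, -3.3, 3], "rot": [0, 0, 0], "gripper": 0}, {"offset": [-16, -4.4, 4.5], "rot": [0, 0, 0], "gripper": 0}, {"offset": [-20, -5.5, 6], "rot": [0, 0, 0], "gripper": 0}, {"offset": [-24, -6.5, 7.5], "rot": [0, 0, 0], "gripper": 0}, {"offset": [-28, -7.6, 9], "rot": [0, 0, 0], "gripper": 0}, {"offset": [-31.7, -8.6, 11.1], "rot": [0, 0, 0], "gripper": 0}, {"offset": [-31.7, -8.6, 11.1], "rot": [0, 0, 0], "gripper": 0}, {"offset": [-31.7, -8.6, 11.1], "rot": [0, 0, 0], "gripper": 0}, {"offset": [-31.7, -8.6, 11.1], "rot": [0, 0, 0], "gripper": 0}, {"offset": [-31.7, -8.6, 11.1], "rot": [0, 0, 0], "gripper": 0}]'

```text
time_s: 1.3
eef_pos: [476.3, 257.4, 193.5]
ee_rot: [0.0, 0.223, 0.975, 0.0]
force: [0.9, -1.0, 0.7]
grip_width: 0.0
grip_force: 0.0
```

```bash
python3 - <<'E'
from h import *
s=sense(); print({k:s[k] for k in("time_s","eef_pos","ee_rot","force","grip_width")})
c=capture("scene"); cv2.imwrite("pics/s1.png",cv2.resize(c["color"][100:260,140:340,::-1],None,fx=3.5,fy=3.5))
E
```

```text
{'time_s': 1.3, 'eef_pos': array([476.30989824, 257.44905634, 193.54413617]), 'ee_rot': array([3.97680527e-04, 2.23239208e-01, 9.74763572e-01, 2.75950332e-04]), 'force': array([ 0.93345333, -0.99610479,  0.65045073]), 'grip_width': 4.096175120166344e-05}
```

View pics/s1.png

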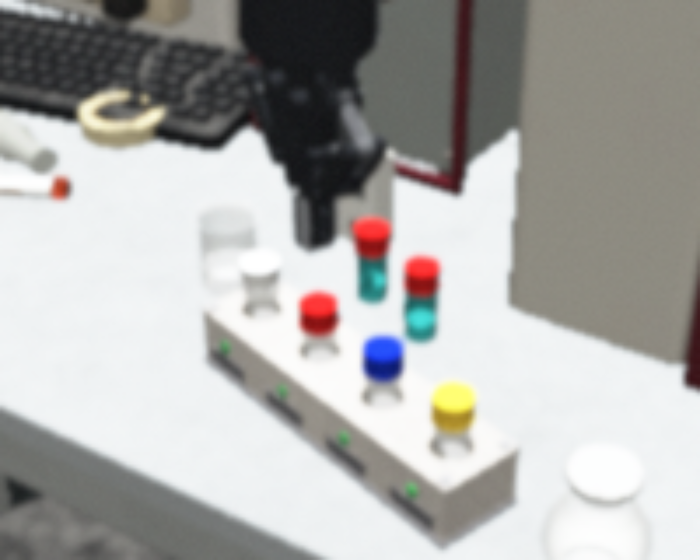

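The closed fingertips hang at about (315,245) in the crop, right above the red cap at (318,305). Descending.

Emit:
step_arm --plan '[{"offset": [0, 0, 1.0], "rot": [0, 0, 0], "gripper": 0}, {"offset": [0, 0, 2.0], "rot": [0, 0, 0], "gripper": 0}, {"offset": [0, 0, 2.8], "rot": [0, 0, 0], "gripper": 0}, {"offset": [0, 0, 3.4], "rot": [0, 0, 0], "gripper": 0}, {"offset": [0, 0, 3.7], "rot": [0, 0, 0], "gripper": 0}, {"offset": [0, 0, 3.9], "rot": [0, 0, 0], "gripper": 0}, {"offset": [0, 0, 4.1], "rot": [0, 0, 0], "gripper": 0}, {"offset": [0, 0, 4.3], "rot": [0, 0, 0], "gripper": 0}, {"offset": [0, 0, 4.3], "rot": [0, 0, 0], "gripper": 0}]'

```text
time_s: 2.25
eef_pos: [477.0, 256.6, 150.1]
ee_rot: [0.0, 0.224, 0.975, 0.0]
force: [-0.1, -0.0, 3.3]
grip_width: -0.004
grip_force: 1.4
```

Emit:
step_arm --plan '[{"offset": [0, 0, 0.15], "rot": [0, 0, 0], "gripper": 0}, {"offset": [0, 0, 0.3], "rot": [0, 0, 0], "gripper": 0}, {"offset": [0, 0, 0.45], "rot": [0, 0, 0], "gripper": 0}, {"offset": [0, 0, 0.6], "rot": [0, 0, 0], "gripper": 0}, {"offset": [0, 0, 0.7], "rot": [0, 0, 0], "gripper": 0}, {"offset": [0, 0, 0.7], "rot": [0, 0, 0], "gripper": 0}]'

```text
time_s: 2.85
eef_pos: [476.9, 256.5, 142.8]
ee_rot: [0.0, 0.224, 0.975, -0.0]
force: [0.5, 0.4, 2.5]
grip_width: 0.001
grip_force: 1.4
```

Emit:
step_arm --plan '[{"offset": [0, 0, 0.1], "rot": [0, 0, 0], "gripper": 0}, {"offset": [0, 0, 0.1], "rot": [0, 0, 0], "gripper": 0}]'

```text
time_s: 3.05
eef_pos: [476.9, 256.5, 141.8]
ee_rot: [0.0, 0.224, 0.975, -0.0]
force: [0.1, 0.2, 2.1]
grip_width: 0.003
grip_force: 1.5
```

Emit:
step_arm --plan '[{"offset": [0, 0, 0.1], "rot": [0, 0, 0], "gripper": 0}, {"offset": [0, 0, 0.1], "rot": [0, 0, 0], "gripper": 0}]'

```text
time_s: 3.25
eef_pos: [477.0, 256.6, 141.1]
ee_rot: [0.0, 0.224, 0.975, 0.0]
force: [-0.2, 0.8, 5.2]
grip_width: -0.001
grip_force: 2.9
```

Emit:
step_arm --plan '[{"offset": [0, 0, 0.1], "rot": [0, 0, 0], "gripper": 0}, {"offset": [0, 0, 0.1], "rot": [0, 0, 0], "gripper": 0}]'

```text
time_s: 3.45
eef_pos: [477.1, 256.6, 140.4]
ee_rot: [0.0, 0.224, 0.975, 0.0]
force: [-1.0, -0.5, 9.2]
grip_width: 0.004
grip_force: 4.2
```

Emit:
step_arm --plan '[{"offset": [0, 0, -0.5], "rot": [0, 0, 0], "gripper": 0}, {"offset": [0, 0, -2], "rot": [0, 0, 0], "gripper": 0}, {"offset": [0, 0, -4], "rot": [0, 0, 0], "gripper": 0}, {"offset": [0, 0, -5.5], "rot": [0, 0, 0], "gripper": 0}, {"offset": [-0.5, -3, -5.5], "rot": [0, 0, 0], "gripper": 0}, {"offset": [-1, -6, -5.5], "rot": [0, 0, 0], "gripper": 0}, {"offset": [-1.5, -9, -5.5], "rot": [0, 0, 0], "gripper": 0}, {"offset": [-1.9, -11.7, -5.5], "rot": [0, 0, 0], "gripper": 0}, {"offset": [-1.9, -11.7, -5.5], "rot": [0, 0, 0], "gripper": 0}, {"offset": [-1.9, -11.7, -5.5], "rot": [0, 0, 0], "gripper": 0}]'

```text
time_s: 4.45
eef_pos: [442.9, 142.9, 194.9]
ee_rot: [-0.0, 0.225, 0.974, 0.0]
force: [0.5, -1.2, -0.3]
grip_width: -0.002
grip_force: 0.0
```

```bash
python3 - <<'E'
from h import *
c=capture("scene"); cv2.imwrite("pics/s2.png",cv2.resize(c["color"][100:260,140:340,::-1],None,fx=3.5,fy=3.5))
E
```

```text
(no output)
```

View pics/s2.png

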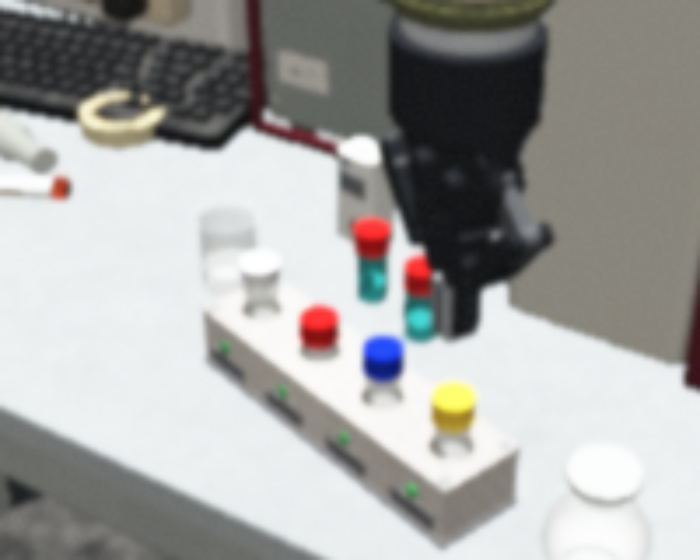

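The red cap has sunk: its top is now at about row 318, was about 303. The tips hang above the yellow cap. I'll press it the same way.

Emit:
step_arm --plan '[{"offset": [0, 0, 1.2], "rot": [0, 0, 0], "gripper": 0}, {"offset": [0, 0, 2.6], "rot": [0, 0, 0], "gripper": 0}, {"offset": [0, 0, 3.6], "rot": [0, 0, 0], "gripper": 0}, {"offset": [0, 0, 4.0], "rot": [0, 0, 0], "gripper": 0}, {"offset": [0, 0, 4.2], "rot": [0, 0, 0], "gripper": 0}, {"offset": [0, 0, 4.4], "rot": [0, 0, 0], "gripper": 0}, {"offset": [0, 0, 4.6], "rot": [0, 0, 0], "gripper": 0}, {"offset": [0, 0, 4.8], "rot": [0, 0, 0], "gripper": 0}, {"offset": [0, 0, 5.0], "rot": [0, 0, 0], "gripper": 0}, {"offset": [0, 0, 5.2], "rot": [0, 0, 0], "gripper": 0}, {"offset": [0, 0, 5.3], "rot": [0, 0, 0], "gripper": 0}, {"offset": [0, 0, 5.3], "rot": [0, 0, 0], "gripper": 0}]'

```text
time_s: 5.7
eef_pos: [442.9, 143.0, 141.8]
ee_rot: [0.0, 0.224, 0.975, 0.0]
force: [0.0, 0.6, 2.0]
grip_width: -0.002
grip_force: 1.4
```

Emit:
step_arm --plan '[{"offset": [0, 0, 0.1], "rot": [0, 0, 0], "gripper": 0}, {"offset": [0, 0, 0.1], "rot": [0, 0, 0], "gripper": 0}]'

```text
time_s: 5.9
eef_pos: [443.0, 143.0, 141.0]
ee_rot: [0.0, 0.224, 0.975, 0.0]
force: [0.0, 0.8, 5.4]
grip_width: 0.003
grip_force: 2.8
```

Emit:
step_arm --plan '[{"offset": [0, 0, 0.1], "rot": [0, 0, 0], "gripper": 0}, {"offset": [0, 0, 0.1], "rot": [0, 0, 0], "gripper": 0}]'

```text
time_s: 6.1
eef_pos: [443.1, 143.1, 140.3]
ee_rot: [0.0, 0.224, 0.975, 0.0]
force: [-1.1, 1.7, 8.0]
grip_width: -0.004
grip_force: 4.2
```

Yellow is at its stop, with the same height and force as red. Next is blue.

Emit:
step_arm --plan '[{"offset": [0, 0, -0.5], "rot": [0, 0, 0], "gripper": 0}, {"offset": [0, 0, -2], "rot": [0, 0, 0], "gripper": 0}, {"offset": [0, 0, -4], "rot": [0, 0, 0], "gripper": 0}, {"offset": [0, 0, -5.5], "rot": [0, 0, 0], "gripper": 0}, {"offset": [0.4, 2.5, -5.5], "rot": [0, 0, 0], "gripper": 0}, {"offset": [0.9, 5.8, -5.5], "rot": [0, 0, 0], "gripper": 0}, {"offset": [0.9, 5.8, -5.5], "rot": [0, 0, 0], "gripper": 0}, {"offset": [0.9, 5.8, -5.5], "rot": [0, 0, 0], "gripper": 0}]'

```text
time_s: 6.9
eef_pos: [459.8, 199.2, 194.5]
ee_rot: [-0.0, 0.223, 0.975, -0.0]
force: [-0.5, -0.2, -0.1]
grip_width: 0.002
grip_force: 0.0
```

Emit:
step_arm --plan '[{"offset": [0, 0, 1.2], "rot": [0, 0, 0], "gripper": 0}, {"offset": [0, 0, 2.6], "rot": [0, 0, 0], "gripper": 0}, {"offset": [0, 0, 3.6], "rot": [0, 0, 0], "gripper": 0}, {"offset": [0, 0, 4.0], "rot": [0, 0, 0], "gripper": 0}, {"offset": [0, 0, 4.2], "rot": [0, 0, 0], "gripper": 0}, {"offset": [0, 0, 4.4], "rot": [0, 0, 0], "gripper": 0}, {"offset": [0, 0, 4.6], "rot": [0, 0, 0], "gripper": 0}, {"offset": [0, 0, 4.8], "rot": [0, 0, 0], "gripper": 0}, {"offset": [0, 0, 5.0], "rot": [0, 0, 0], "gripper": 0}, {"offset": [0, 0, 5.2], "rot": [0, 0, 0], "gripper": 0}, {"offset": [0, 0, 5.3], "rot": [0, 0, 0], "gripper": 0}, {"offset": [0, 0, 5.3], "rot": [0, 0, 0], "gripper": 0}]'

```text
time_s: 8.1
eef_pos: [460.1, 199.1, 141.8]
ee_rot: [-0.0, 0.224, 0.975, -0.0]
force: [-0.9, -0.6, 3.0]
grip_width: -0.002
grip_force: 1.5
```

Emit:
step_arm --plan '[{"offset": [0, 0, 0.1], "rot": [0, 0, 0], "gripper": 0}, {"offset": [0, 0, 0.2], "rot": [0, 0, 0], "gripper": 0}, {"offset": [0, 0, 0.2], "rot": [0, 0, 0], "gripper": 0}]'

```text
time_s: 8.4
eef_pos: [460.3, 199.1, 140.3]
ee_rot: [0.0, 0.224, 0.975, 0.0]
force: [-0.3, -1.5, 8.9]
grip_width: 0.003
grip_force: 4.3
```

Lift straight up, clear of the view, and check.

Emit:
step_arm --plan '[{"offset": [0, 0, -0.5], "rot": [0, 0, 0], "gripper": 0}, {"offset": [0, 0, -2], "rot": [0, 0, 0], "gripper": 0}, {"offset": [0, 0, -4.5], "rot": [0, 0, 0], "gripper": 0}, {"offset": [0, 0, -8], "rot": [0, 0, 0], "gripper": 0}, {"offset": [0, 0, -12], "rot": [0, 0, 0], "gripper": 0}, {"offset": [0, 0, -12], "rot": [0, 0, 0], "gripper": 0}, {"offset": [0, 0, -12], "rot": [0, 0, 0], "gripper": 0}]'

```text
time_s: 9.1
eef_pos: [460.0, 199.2, 259.9]
ee_rot: [0.0, 0.224, 0.975, 0.0]
force: [-0.4, -0.7, -0.6]
grip_width: -0.004
grip_force: 0.0
```

```bash
python3 - <<'E'
from h import *
c=capture("scene"); cv2.imwrite("pics/s3.png",cv2.resize(c["color"][100:260,140:340,::-1],None,fx=3.5,fy=3.5))
E
```

```text
(no output)
```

View pics/s3.png

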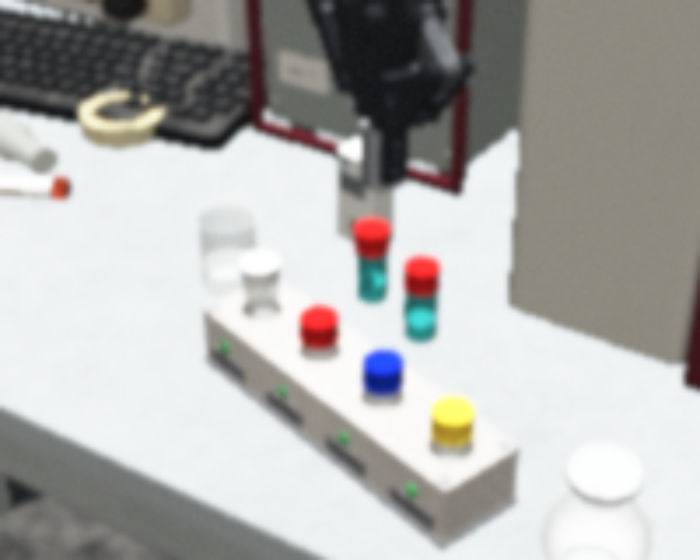

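The red (318,328), blue (383,372) and yellow (452,420) caps are all sunk. White (260,265) is still up, and the flask and beaker have not moved.

```bash
python3 -c "
from rig import *
print(finish_job())"
```

```text
the job is handed in; nothing more can be done
None
```

The red, yellow and blue vials were pressed to their stops in that order at about 9 N each. The white vial is still up, the flask and beaker are undisturbed, and the job was handed in at about 9 s.

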